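# Catch the glue blocks from the chute in the pan

### The arm

A 6-joint arm with a two-finger parallel gripper is mounted at the origin on the work surface. World frame = base frame: x ahead of the robot, y to its left, z up, the work surface at z = 0. Lengths are in mm, angles in rad, forces in N, time in s.
With the tool pointing down it reaches from about 425 to 950 mm from the base axis. Payload 3.5 kg.
Tool frame: the origin (TCP) lies where the fingers leave the gripper's body, on its centre line; the fingertips stand 73 mm ahead of it and the grasp point (between the pads) lies 54 mm ahead of it (robot.tcp_to_grasp is the distance from the TCP to the grasp point, in mm); z points along the fingers, y is the line along which they close (so a half turn about z gives the same grasp; the last joint's range is limited). The gripper opens to 85 mm and grips with 20 to 120 N. Pads are 22 mm wide; open, the fingers measure 114 mm over their backs; the gripper's body (76 mm by 85 mm) begins 54 mm behind the grasp point. The pads swing forward as they close: fully open they stand 13 mm farther back than shut.
Start: joints at [-1.487, 0.286, 1.577, -0, 1.279, -0.15], TCP at [156.406, -656.615, 303.925] pointing down, gripper open.
Joint ranges: [-2.77, 2.77], [-0.9, 2.22], [0.21, 2.48], [-1.53, 4.67], [0.24, 2.81], [-2.84, 2.84]. Speed limits (rad/s): [2.79, 2.79, 3.14, 3.14, 3.14, 3.14].

### API

Orientations are given as a 3x3 rotation matrix whose columns are the frame's x, y, z axes.
In Python, from station import robot gives the robot as it stands.
- The arm moves only by the tool servo_tool, never from a script. Its argument "steps" is a list that holds one entry, the list of rows, each a list of 5 numbers: the shift along the tool's x, y, z in cm, then the turn about the tool's z in rad, then the opening, from -1 (shut) to 1 (fully open), so that 0 is half open. In form: [[[tx, ty, tz, roll, grip], ...]]. A call has 1 to 12 rows; each row shifts and turns the commanded pose from where the row before left it, along the tool's axes as they then stand; what a row does not reach is not made up. A row lasts 1/10 s, in which the tool goes at most 50 mm and 8.59 degrees, less where a joint would pass 70% of its speed; a pose out of reach is approached as far as the arm can. A call with a gripper value outside its range is refused whole. The fingers move at their own pace and stop on an object; the grip force is fixed at half the most. Time passes only in rows, so rows that do not move let the fingers close. It gives the time, the measured TCP pose, the force, the opening and the grip force at its end, in the units of the state.
- robot.sense(): the state, without advancing time (a new reading comes with each control period).
- robot.read_camera(name): name is "scene" or "top"; returns (picture, depth): 420x560x3 uint8, red, green, blue; 420x560 float32, mm along the optical axis (not along the pixel's ray), 0 where there is no reading.
- robot.camera_model(name): a dict with "fx", "fy", "cx", "cy" (pixels), "origin" and "rotation" of the camera in the world. Camera axes: x right, y down, z forward; pixel columns grow to the right and rows downward; lengths in mm; the calibration is good to about 2 mm. A picture is of the moment at which its call begins. camera_model takes no time and is no camera call.
- robot.close_job(): hands the job in; it is judged then, once.
Trained networks look in the newest picture that a camera, given by its name, has taken for a name from the list of things; names that differ only in an ending like _2 or _b are one class to them, and where a whole thing is asked for, a point or a joint stands for the part that bears it (a point fixed in the world has none). Each returns a list of dicts, best first, with "score" (0 to 1); they miss things now and then, are a little off and sometimes report something else, mostly with a low value. They report only what shows in the picture. A call takes as long as a camera call. They do not tell look-alikes from the thing itself.
- robot.recognise(name, camera): "bbox" ([left, top, right, bottom] in pixels, round what is visible of it).
- robot.trace(name, camera): "region" (420x560 bool, what is visible of it) and "bbox" ([left, top, right, bottom] in pixels, round what is visible of it).
- robot.mark_of(name, camera): "xy" ([column, row] in pixels: a listed point, or the origin of a listed thing).
The state is a dict: "t": time; "joint_pos": joint angles; "joint_vel": joint speeds; "joint_torque": joint torques, N m; "tcp_pos": TCP position; "ee_rot": TCP orientation; "ft_force": force on the tool from outside, world axes, zero at the start; "wrist_torque": the same for the moment, N m; "opening": finger opening in mm; "finger_force": force on a finger pad.
Only numpy, scipy, OpenCV 4.12 (cv2) and the standard library are available. Lean on these libraries where they do the work, as an engineer would, in place of code of your own. Each camera call takes 0.05 s, during which the arm holds its last target. There are 200 camera calls.

### The job

Take the larger of the two handled pans by its wooden handle, hold it level under the mouth of the sloping chute and raise it, so that its rim pushes up the gate's hanging frame and both glue blocks slide off the chute into the pan. Then draw the pan away and set it down upright on the open bench, at least 15 cm from the chute's mouth, with both blocks in it, and let go. No block may fall outside the pan.

Things in the scene. Friction and masses are not known exactly. Their poses are not given: they have to be found in the camera images.
- pan_bowl (a point): Larger of two steel pans (the other bowl is only 68 mm wide). Point: centre of the round bowl, 25 mm above its underside; z up. Bowl 104 mm across the rim, 50 mm high, walls 3 mm, floor 4 mm. Handle towards this point's -x: wooden bar 95 mm long (along x), 18 wide (y), 20 tall, its middle at x -118, z +15 mm (40 mm above the bench). Pan about 0.2 kg, stands on the bench.
- chute_mouth (a point): Middle of the lower lip of a fixed aluminium chute, an open channel 34 mm wide inside, sloping at 38 degrees; lip 170 mm above the bench. z up; the blocks leave towards this point's -x; the stand begins at x +50 mm. A bowl centred about 20 mm before the lip (x -20 mm), its rim raised to about 150 mm above the bench, catches the blocks.
- gate (a joint): Dark steel gate, 6 mm before the lip, 72 mm wide. From it a light frame hangs below the mouth: two rails along the mouth's x at y -34 and +34 mm, from x -7 to +74 mm, crossbar at the far end, underside 118 mm above the bench. It slides straight up only: 0 shut, 0.040 m fully up; 0.025 or more lets the blocks pass. Weighs 0.06 kg, drops shut when let down.
- block_a: Beech glue block, 26 x 24 x 18 mm, 12 g, the lower of two lying in the chute one behind the other, behind the gate. Origin at its centre; its z is the 18 mm side.
- block_b: The upper beech glue block in the chute, same size; origin at its centre.
There are look-alikes about, which are no part of the job. What is shaped like the block_b but orange is not meant.

How it is judged:
By the outcome, as a careful person would: the job done as asked, in the order asked, and still so for the second after the job is handed in, with the robot touching nothing.
It also fails if it takes over 51 s, if anything falls off the work surface, if the arm or the gripper's body presses on something with over 40 N, if the wrist force passes 120 N, or if a joint passes its speed limit or range.

## Working session

There is one attempt and no reset: what is moved stays moved. The work goes in short steps, Python scripts to look and compute and a tool call to move; the robot and the scene stay as the last step left them, time stands still between calls to the robot, and variables do not carry over. Pictures are saved under pics/ and viewed, at most 10 in all, crops included, and the job is handed in when it is done.

Besides the shell and the picture viewer there is one more tool, called after "Emit:" by a JSON object that holds its "op" and its "data", one argument or row to a line. servo_tool: Moves the arm, as the interface text tells. Its arguments: {"type":"object","properties":{"steps":{"type":"array","items":{"type":"array","items":{"type":"array","items":{"type":"number"}}}}},"required":["steps"]}

```bash
mkdir -p pics
cat > h.py <<'E'
import numpy as np, cv2
from station import robot
def pts(cam,depth,m=None):
    c=robot.camera_model(cam);R=np.array(c['rotation']);o=np.array(c['origin'])
    v,u=np.nonzero((depth>0) if m is None else (m&(depth>0)))
    d=depth[v,u];P=np.stack([(u-c['cx'])/c['fx']*d,(v-c['cy'])/c['fy']*d,d],1)
    return P@R.T+o
def ray(cam,uv,z):
    c=robot.camera_model(cam);R=np.array(c['rotation']);o=np.array(c['origin'])
    r=R@np.array([(uv[0]-c['cx'])/c['fx'],(uv[1]-c['cy'])/c['fy'],1]);return o+r*(z-o[2])/r[2]
E
python3 - <<'E'
from h import *
im=[]
for c in('scene','top'):
    p,d=robot.read_camera(c);np.save(c+'_d.npy',d);np.save(c+'_p.npy',p);cv2.imwrite(f'pics/{c}1.png',p[:,:,::-1])
    print(c,robot.camera_model(c))
    for n in('pan_bowl','chute_mouth','gate','block_a'):
        print(n,[(np.round(x['xy']),round(x['score'],2)) for x in robot.mark_of(n,c)],[(np.round(x['bbox']),round(x['score'],2)) for x in robot.recognise(n,c)])
E
```

```text
scene {'fx': 499.12635531675875, 'fy': 499.12635531675875, 'cx': 281.62616125398495, 'cy': 200.6176871996616, 'origin': array([1185.23014999,  172.85817365,  784.99278352]), 'rotation': array([[-0.38020024,  0.66180304, -0.64611493],
       [ 0.92477   ,  0.26010795, -0.27774864],
       [-0.01575526, -0.7031078 , -0.71090871]])}
pan_bowl [(array([266., 237.]), 0.86)] [(array([242., 183., 313., 263.]), 0.82)]
chute_mouth [(array([435., 207.]), 0.83)] [(array([418., 161., 544., 337.]), 0.72)]Traceback (most recent call last):
  File "<stdin>", line 7, in <module>
ValueError: it knows: block, chute_mouth, pan_bowl
```

View pics/scene1.png

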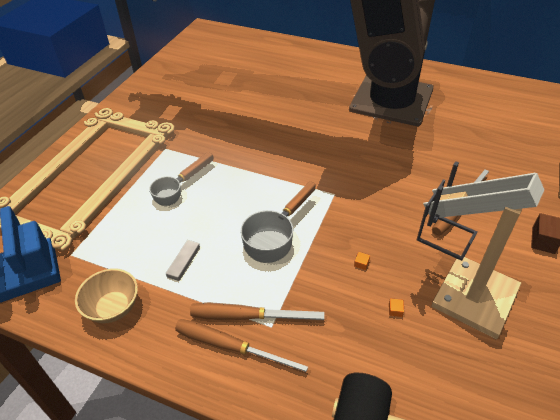

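The scene view shows the larger pan's bowl at (267,236), with its handle running up to (310,188). The small pan is at (165,190), which is the wrong one. The chute mouth with the dark gate is near (435,207), and the orange look-alike blocks are at (361,261) and (396,306).

Run:
```python
from h import *
for c in('scene','top'):
    p,d=robot.read_camera(c);np.save(c+'_d.npy',d);np.save(c+'_p.npy',p);cv2.imwrite(f'pics/{c}2.png',p[:,:,::-1])
    if c=='top':print(robot.camera_model(c))
    for n in('pan_bowl','chute_mouth','block_a'):
        try:m=robot.mark_of(n,c)
        except Exception as e:print(e);continue
        z={'pan_bowl':25,'chute_mouth':170,'block_a':190}[n]
        for x in m: print(c,n,np.round(x['xy']),round(x['score'],2),np.round(ray(c,x['xy'],z),1))
    for n in('pan_bowl','chute_mouth'):
        t=robot.trace(n,c)
        for i,x in enumerate(t[:2]):
            np.save(f'{c}_{n}_{i}.npy',x['region']);P=pts(c,d,x['region'])
            print(c,n,i,np.round(x['bbox']),round(x['score'],2),np.round(P.min(0)),np.round(P.max(0)))
```

```text
scene pan_bowl [268. 235.] 0.97 [ 595.3 -113.2   25. ]
scene chute_mouth [435. 208.] 0.69 [547.1 181.7 170. ]
scene block_a [397. 310.] 0.74 [782.  167.6 190. ]
scene block_a [360. 262.] 0.61 [721.4  99.  190. ]
scene block_a [457. 204.] 0.5 [546.5 213.  190. ]
scene block_a [442. 202.] 0.48 [550.3 189.6 190. ]
scene pan_bowl 0 [240. 180. 317. 265.] 0.65 [ 439. -163.   -0.] [654. -60.  54.]
scene chute_mouth 0 [419. 159. 540. 337.] 0.87 [170. 161.  -3.] [649. 389. 298.]
{'fx': 456.35586496824084, 'fy': 456.35586496824084, 'cx': 288.52272505424185, 'cy': 207.45312561762526, 'origin': array([527.59931662, -69.73246223, 976.00920094]), 'rotation': array([[ 0.02577549, -0.99600422,  0.08550568],
       [-0.99962636, -0.02645839, -0.0068629 ],
       [ 0.00909782, -0.08529683, -0.99631405]])}
top pan_bowl [304. 213.] 0.57 [ 599.3 -108.5   25. ]
top chute_mouth [144. 231.] 0.78 [547.9 177.  170. ]
top block_a [116. 228.] 0.79 [552.  219.3 190. ]
top block_a [176. 185.] 0.61 [629.6 120.  190. ]
top block_a [214. 224.] 0.5 [563.9  52.2 190. ]
top pan_bowl 0 [278. 186. 336. 292.] 0.73 [ 438. -161.   -4.] [655. -59.  54.]
top chute_mouth 0 [ 34. 188. 151. 259.] 0.74 [497. 165.  -3.] [647. 454. 297.]
```

View pics/top2.png

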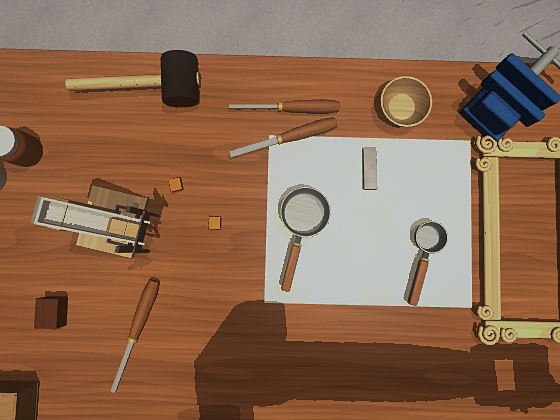

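The top view shows the larger pan at (304,211) with its handle down to (289,290), and the small pan at (431,236). The chute has its gate and mouth at (144,231) and beech blocks at about (125,228). The orange blocks at (176,184) and (214,223) are look-alikes.

Run:
```python
from h import *
from scipy.optimize import least_squares
for c in('scene','top'):
    d=np.load(c+'_d.npy');P=pts(c,d,np.load(c+'_pan_bowl_0.npy'))
    r=P[(P[:,2]>45)&(P[:,0]>540)]
    f=least_squares(lambda q:np.hypot(*(r[:,:2]-q).T)-50.5,[598,-110],loss='soft_l1')
    h=P[(P[:,0]<515)&(P[:,2]>42)]; l=cv2.fitLine(h[:,:2].astype(np.float32),cv2.DIST_HUBER,0,.01,.01).ravel()
    print(c,'bowl',f.x.round(1),'rimz',np.median(r[:,2]),'handle mean',h.mean(0).round(1),'dir',l[:2].round(3),h.min(0).round(),h.max(0).round(),'ang bowl->h',np.degrees(np.arctan2(*(h.mean(0)[:2]-f.x)[::-1])))
    P=pts(c,d);
    s=P[(P[:,2]>100)&(P[:,0]>480)&(P[:,0]<620)&(P[:,1]>140)&(P[:,1]<400)]
    for y in range(140,400,12):
        q=s[(s[:,1]>=y)&(s[:,1]<y+12)]
        if len(q)>3:print(y,len(q),'x',np.percentile(q[:,0],[2,50,98]).round(),'z',np.percentile(q[:,2],[2,50,98]).round())
for n,c,b in(('a','scene',(390,140,550,290)),):pass
t=cv2.resize(np.load('top_p.npy')[185:265,25:165,::-1],None,fx=4,fy=4,interpolation=cv2.INTER_CUBIC)
s=cv2.resize(np.load('scene_p.npy')[150:290,405:550,::-1],None,fx=3,fy=3,interpolation=cv2.INTER_CUBIC)
cv2.imwrite('pics/chute.png',np.vstack([np.pad(t,((0,0),(0,0),(0,0))),])) 
cv2.imwrite('pics/chute_s.png',s)
print({k:np.round(v,3) for k,v in robot.sense().items() if k in('t','tcp_pos','ee_rot','opening')})
```

```text
scene bowl [ 602.2 -111.5] rimz 49.40134610514036 handle mean [480.2 -81.7  49.8] dir [ 0.97  -0.242] [439. -99.  43.] [514. -68.  54.] ang bowl->h 166.26661644828667
152 9 x [564. 566. 568.] z [186. 190. 195.]
164 251 x [530. 582. 587.] z [121. 187. 226.]
176 350 x [517. 585. 589.] z [121. 200. 251.]
188 428 x [516. 546. 589.] z [121. 206. 251.]
200 323 x [520. 574. 592.] z [119. 210. 229.]
212 333 x [522. 577. 594.] z [119. 219. 238.]
224 351 x [525. 580. 597.] z [120. 225. 248.]
236 381 x [527. 582. 599.] z [121. 234. 258.]
248 399 x [530. 569. 588.] z [121. 243. 267.]
260 333 x [547. 587. 591.] z [236. 258. 277.]
272 825 x [550. 594. 598.] z [107. 233. 285.]
284 968 x [553. 596. 600.] z [107. 236. 294.]
296 305 x [555. 585. 598.] z [254. 286. 297.]
308 123 x [556. 573. 598.] z [271. 277. 286.]
top bowl [ 600.  -109.8] rimz 48.87046541155769 handle mean [477.3 -81.4  48.7] dir [ 0.974 -0.228] [438. -98.  43.] [515. -65.  54.] ang bowl->h 166.95655465105247
164 212 x [527. 565. 582.] z [130. 192. 206.]
176 391 x [511. 543. 585.] z [130. 198. 250.]
188 377 x [512. 539. 573.] z [150. 202. 250.]
200 245 x [531. 552. 574.] z [182. 210. 227.]
212 208 x [534. 554. 576.] z [192. 218. 237.]
224 245 x [523. 559. 594.] z [120. 210. 246.]
236 315 x [524. 561. 595.] z [120. 217. 256.]
248 298 x [528. 560. 584.] z [121. 227. 266.]
260 285 x [544. 564. 587.] z [229. 238. 275.]
272 414 x [548. 576. 593.] z [114. 245. 285.]
284 354 x [546. 571. 595.] z [237. 256. 295.]
296 369 x [551. 570. 593.] z [251. 267. 295.]
308 77 x [555. 567. 593.] z [266. 274. 285.]
{'t': np.float64(0.85), 'tcp_pos': array([ 156.399, -656.622,  303.958]), 'ee_rot': array([[ 0.973,  0.232,  0.   ],
       [ 0.232, -0.973, -0.   ],
       [ 0.   ,  0.   , -1.   ]]), 'opening': np.float64(85.054)}
```

View pics/chute.png

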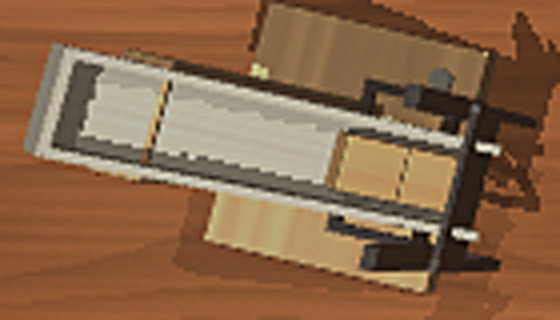

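View pics/chute_s.png

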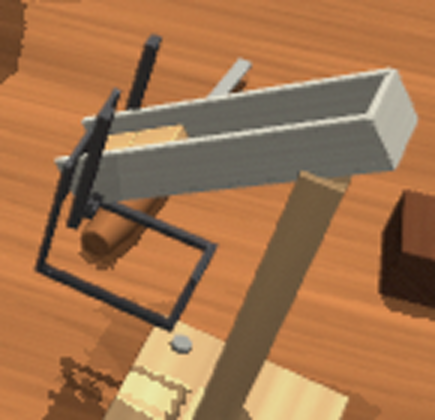

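The crops show two beech blocks behind the dark gate. The chute points down towards world -y, tilted about 12°, and the frame hangs below the mouth. The pan with the 104 mm rim at (304,211) is the one meant. I'll fit the frame pose and start moving.

Run:
```python
from h import *
A=[]
for c in('scene','top'):
    P=pts(c,np.load(c+'_d.npy'))
    f=P[(P[:,2]>114)&(P[:,2]<127)&(P[:,0]>490)&(P[:,0]<630)&(P[:,1]>150)&(P[:,1]<275)];A.append(f)
    for yaw in (76,78,80):
        a=np.radians(yaw);u=f[:,:2]@[np.cos(a),np.sin(a)];w=f[:,:2]@[-np.sin(a),np.cos(a)]
        print(c,yaw,len(f),np.percentile(u,[1,99]).round(1),np.percentile(w,[1,10,90,99]).round(1))
f=np.vstack(A);r=cv2.minAreaRect(f[:,:2].astype(np.float32));print(r)
for y in range(155,270,10):
    q=f[(f[:,1]>=y)&(f[:,1]<y+10)];print(y,np.sort(q[:,0]).round()[::max(1,len(q)//8)])
for c in('scene','top'):
    P=pts(c,np.load(c+'_d.npy'));q=P[(P[:,1]>160)&(P[:,1]<195)&(P[:,2]>228)&(P[:,2]<270)&(P[:,0]>490)&(P[:,0]<620)]
    print(c,'posts',[ (g.mean(0).round(),g.min(0).round(),g.max(0).round()) for g in(q[q[:,0]<545],q[q[:,0]>=545]) if len(g)])
```

```text
scene 76 456 [304.9 382.7] [-526.5 -524.4 -453.8 -450.2]
scene 78 456 [286.4 364.5] [-537.3 -536.1 -465.8 -462.3]
scene 80 456 [267.5 347.8] [-548.7 -547.3 -477.  -473.2]
top 76 130 [300.6 384. ] [-521.5 -519.3 -450.2 -448.7]
top 78 130 [284.5 366.7] [-534.  -532.  -462.4 -461.3]
top 80 130 [266.6 349.9] [-546.  -543.9 -474.1 -471.9]
((558.411376953125, 226.37664794921875), (108.5270004272461, 77.21687316894531), 79.24556732177734)
155 []
165 [578. 580. 581. 582. 583. 583. 583. 584. 584. 584. 586.]
175 [511. 513. 581. 582. 583. 584. 585. 586. 586. 587. 588.]
185 [516. 516. 518. 581. 584. 586. 587. 587. 588. 590.]
195 [516. 519. 520. 521. 523. 587. 589. 589. 591.]
205 [518. 521. 522. 524. 588. 589. 591. 592. 594.]
215 [520. 523. 524. 525. 590. 592. 593. 594. 595.]
225 [521. 523. 525. 526. 529. 593. 595. 596. 599.]
235 [522. 526. 528. 531. 590. 593. 595. 598. 600.]
245 [523. 528. 531. 543. 556. 567. 577. 584. 593.]
255 [527. 528. 529. 531. 532. 533. 534. 538. 545.]
265 [593. 593. 594. 595.]
scene posts [(array([522., 192., 242.]), array([513., 189., 228.]), array([525., 195., 252.])), (array([585., 179., 242.]), array([577., 176., 228.]), array([589., 183., 253.]))]
top posts [(array([517., 193., 242.]), array([512., 191., 228.]), array([522., 195., 251.])), (array([581., 180., 243.]), array([576., 177., 229.]), array([586., 184., 252.]))]
```

Emit:
{"op": "servo_tool", "data": {
  "steps": [
    [[3.3, -3.4, 0, 0, 1], [3.3, -3.4, 0, 0, 1], [3.3, -3.4, 0, 0, 1], [3.3, -3.4, 0, 0, 1], [3.3, -3.4, 0, 0, 1], [3.3, -3.4, 0, 0, 1], [3.3, -3.4, 0, 0, 1], [3.3, -3.4, 0, 0, 1], [3.3, -3.4, 0, 0, 1], [3.3, -3.4, 0, 0, 1], [3.3, -3.4, 0, 0, 1], [3.3, -3.4, 0, 0, 1]]
  ]
}}

```text
t: 2.05
tcp_pos: [447.8, -166.2, 304.5]
ee_rot: [[0.973, 0.231, 0.001], [0.231, -0.973, -0.001], [0.001, 0.001, -1.0]]
ft_force: [0.1, -1.0, -0.1]
opening: 85.3
finger_force: 0.0
```

Emit:
{"op": "servo_tool", "data": {
  "steps": [
    [[3.4, -3.3, 0, 0, 1], [3.4, -3.3, 0, 0, 1], [0, 0, 3, 0.118, 1], [0, 0, 3, 0.118, 1], [0, 0, 3, 0.118, 1], [0, 0, 3, 0.118, 1], [0, 0, 0, 0, 1], [0, 0, 0, 0, 1]]
  ]
}}

```text
t: 2.85
tcp_pos: [498.0, -88.1, 184.2]
ee_rot: [[0.972, -0.234, -0.001], [-0.234, -0.972, 0.0], [-0.001, -0.0, -1.0]]
ft_force: [0.7, 0.6, -0.4]
opening: 85.1
finger_force: 0.0
```

Run:
```python
from h import *
s=robot.sense();R=s['ee_rot'];t=s['tcp_pos'];print(s['t'],t,np.degrees(np.arctan2(R[1,0],R[0,0])),s['joint_pos'])
print('cm',(R.T@(np.array([499,-86.3,94])-t)/10).round(2))
```

```text
2.85 [498.03691759 -88.0651123  184.22821028] -13.508971784497936 [-3.75863400e-01  4.91604035e-02  2.08222464e+00 -5.46240568e-07
  1.01074507e+00  1.43070927e+00]
cm [ 0.06 -0.19  9.02]
```

Emit:
{"op": "servo_tool", "data": {
  "steps": [
    [[0.1, -0.2, 2, 0, 1], [0, 0, 3, 0, 1], [0, 0, 2.5, 0, 1], [0, 0, 1.5, 0, 1], [0, 0, 0, 0, 1], [0, 0, 0, 0, -1], [0, 0, 0, 0, -1], [0, 0, 0, 0, -1], [0, 0, 0, 0, -1], [0, 0, 0, 0, -1], [0, 0, 0, 0, -1], [0, 0, 0, 0, -1]]
  ]
}}

```text
t: 4.05
tcp_pos: [499.7, -86.4, 94.6]
ee_rot: [[0.972, -0.236, 0.0], [-0.236, -0.972, -0.0], [0.0, 0.0, -1.0]]
ft_force: [-3.1, 0.7, 5.5]
opening: 17.0
finger_force: 61.6
```

Gripped at the handle width. I'll lift about 40 mm slowly and look.

Emit:
{"op": "servo_tool", "data": {
  "steps": [
    [[0, 0, -0.5, 0, -1], [0, 0, -1, 0, -1], [0, 0, -1, 0, -1], [0, 0, -1, 0, -1], [0, 0, -0.5, 0, -1], [0, 0, 0, 0, -1], [0, 0, 0, 0, -1]]
  ]
}}

```text
t: 4.75
tcp_pos: [499.3, -86.3, 134.0]
ee_rot: [[0.972, -0.236, -0.0], [-0.236, -0.972, -0.0], [-0.0, 0.0, -1.0]]
ft_force: [-0.4, 0.2, -3.6]
opening: 17.0
finger_force: 60.6
```

```bash
cat >> h.py <<'E'
def pan(tag):
    """bowl centre, rim tilt from both cameras, grasp point in world"""
    s=robot.sense();R=np.array(s['ee_rot']);g=np.array(s['tcp_pos'])+54*R[:,2]
    e=g+105*R[:,0]
    for c in('scene','top'):
        p,d=robot.read_camera(c);cv2.imwrite(f'pics/{c}_{tag}.png',p[:,:,::-1])
        P=pts(c,d);q=P-e
        rr=np.hypot(q[:,0],q[:,1]);m=(rr>46)&(rr<56)&(abs(q[:,2]-10)<16)
        r=P[m]
        if len(r)<20: print(c,'few');continue
        # top-most points per sector
        a=np.arctan2(*(r[:,:2]-e[:2]).T[::-1]);k=np.digitize(a,np.linspace(-np.pi,np.pi,25))
        T=np.array([np.r_[r[k==i][:,:2][r[k==i][:,2]>r[k==i][:,2].max()-3].mean(0),np.percentile(r[k==i][:,2],95)] for i in set(k) if (k==i).sum()>4])
        A=np.c_[(T[:,:2]-e[:2])@R[:2,:2],np.ones(len(T))];co=np.linalg.lstsq(A,T[:,2],rcond=None)[0]
        from scipy.optimize import least_squares
        f=least_squares(lambda z:np.hypot(*(r[:,:2]-z).T)-50.5,e[:2],loss='soft_l1').x
        print(c,'bowl',f.round(1),'exp',e.round(1),'rim z',co[2].round(1),'tilt x,y',co[:2].round(3),len(T))
    print('t',s['t'],'tcp',s['tcp_pos'],'force',s['ft_force'],'yaw',np.arctan2(R[1,0],R[0,0]))
    return R,np.array(s['tcp_pos'])
E
python3 -c "
from h import *
pan('lift')"
```

```text
scene bowl [ 601.9 -111.4] exp [ 601.3 -111.1   80. ] rim z 90.2 tilt x,y [-0.004 -0.006] 24
top bowl [ 598.9 -109.6] exp [ 601.3 -111.1   80. ] rim z 88.8 tilt x,y [-0.003 -0.005] 24
t 4.75 tcp [499.29781936 -86.28812017 133.98342777] force [-0.42550559  0.22431725 -3.56390532] yaw -0.2382212722433851
```

View pics/scene_lift.png

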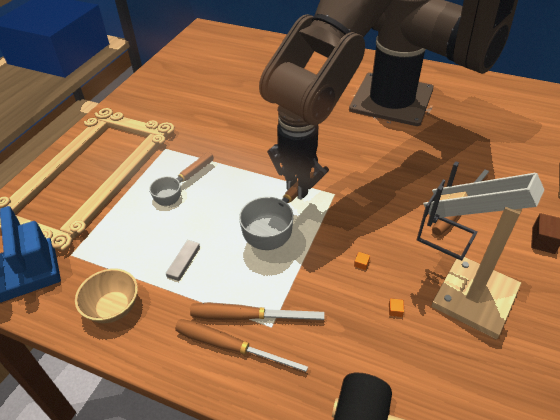

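The scene view shows the large pan held level by its handle above the sheet at (267,222), rim at about 90 mm. Next I turn it so the bowl points at the chute.

Emit:
{"op": "servo_tool", "data": {
  "steps": [
    [[0, 0, 0, -0.05, -1], [0, 0, 0, -0.1, -1], [0, 0, 0, -0.14, -1], [0, 0, 0, -0.145, -1], [0, 0, 0, -0.145, -1], [0, 0, 0, -0.145, -1], [0, 0, 0, -0.145, -1], [0, 0, 0, -0.145, -1], [0, 0, 0, -0.145, -1], [0, 0, 0, -0.145, -1], [0, 0, 0, -0.145, -1], [0, 0, 0, -0.1, -1]]
  ]
}}

```text
t: 6.05
tcp_pos: [499.3, -86.4, 133.4]
ee_rot: [[0.251, 0.968, -0.0], [0.968, -0.251, -0.0], [-0.0, -0.0, -1.0]]
ft_force: [0.3, 0.3, -2.3]
opening: 17.1
finger_force: 60.6
```

Emit:
{"op": "servo_tool", "data": {
  "steps": [
    [[0, 0, 0, -0.05, -1], [0, 0, 0, 0, -1], [0, 0, 0, 0, -1]]
  ]
}}

```text
t: 6.35
tcp_pos: [499.4, -86.4, 133.7]
ee_rot: [[0.208, 0.978, -0.0], [0.978, -0.208, -0.0], [-0.0, -0.0, -1.0]]
ft_force: [-0.1, 0.2, -2.6]
opening: 16.9
finger_force: 60.6
```

Run:
```python
from h import *
R,t=pan('rot')
b=t+54*R[:,2]+105*R[:,0]
m=np.array([548.5,181.9]);u=np.array([.208,.978])
for k in(-110,-20):
    print(k,((m+k*u-b[:2])@R[:2,:2]/10).round(2))
```

```text
scene bowl [522.5  14.4] exp [521.3  16.3  79.6] rim z 89.9 tilt x,y [-0.004  0.004] 24
top bowl [519.8  14.8] exp [521.3  16.3  79.6] rim z 89.3 tilt x,y [-0.012  0.002] 18
t 6.35 tcp [499.38686047 -86.36496652 133.65573936] force [-0.09680508  0.15828023 -2.64985154] yaw 1.3608013926856943
-110 [ 5.76 -0.78]
-20 [14.76 -0.79]
```

Emit:
{"op": "servo_tool", "data": {
  "steps": [
    [[0.7, -0.4, 0, 0, -1], [1.5, -0.4, 0, 0, -1], [2, 0, 0, 0, -1], [2.2, 0, 0, 0, -1], [2.2, 0, 0, 0, -1], [2.2, 0, 0, 0, -1], [1.8, 0, 0, 0, -1], [1.4, 0, 0, 0, -1], [0.9, 0, 0, 0, -1], [0, 0, 0, 0, -1], [0, 0, 0, 0, -1]]
  ]
}}

```text
t: 7.55
tcp_pos: [522.4, 61.1, 133.9]
ee_rot: [[0.207, 0.978, -0.0], [0.978, -0.207, -0.0], [-0.0, -0.0, -1.0]]
ft_force: [0.3, 0.4, -1.6]
opening: 16.6
finger_force: 60.6
```

Run:
```python
from h import *
R,t=pan('under')
b=t+54*R[:,2]+105*R[:,0]
print(((np.array([544.3,162.3])-b[:2])@R[:2,:2]/10).round(2))
i=np.hstack([cv2.resize(cv2.imread('pics/scene_under.png')[130:310,370:550],(400,400)),cv2.resize(cv2.imread('pics/top_under.png')[170:290,80:200],(400,400))])
cv2.imwrite('pics/under.png',i)
```

```text
scene bowl [545.3 161.6] exp [544.1 163.8  79.8] rim z 89.8 tilt x,y [-0.011 -0.   ] 24
top bowl [541.7 161.2] exp [544.1 163.8  79.8] rim z 86.4 tilt x,y [-0.035  0.059] 8
t 7.55 tcp [522.36219093  61.07533592 133.85028185] force [ 0.34489971  0.40670607 -1.55655899] yaw 1.3621281354598684
[-0.14  0.05]
```

View pics/under.png

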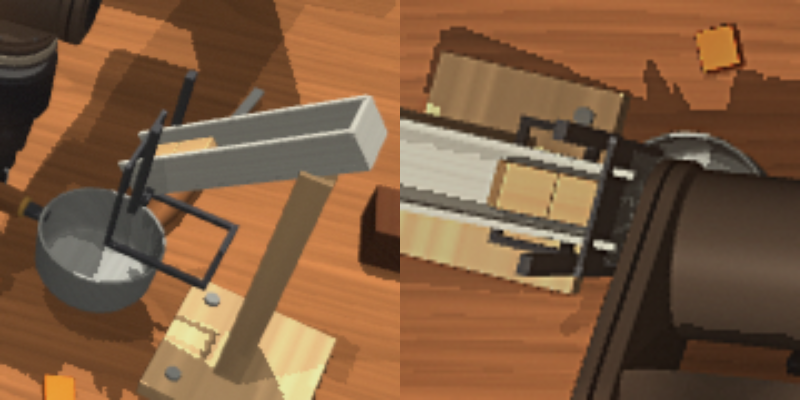

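The crops show the bowl sitting under the gate's frame with a level rim, and both blocks still in the chute. Now I raise it by 60 mm.

Emit:
{"op": "servo_tool", "data": {
  "steps": [
    [[0, 0, -0.6, 0, -1], [0, 0, -1, 0, -1], [0, 0, -0.8, 0, -1], [0, 0, -0.6, 0, -1], [0, 0, -0.8, 0, -1], [0, 0, -1, 0, -1], [0, 0, -0.8, 0, -1], [0, 0, -0.4, 0, -1], [0, 0, 0, 0, -1], [0, 0, 0, 0, -1], [0, 0, 0, 0, -1], [0, 0, 0, 0, -1]]
  ]
}}

```text
t: 8.85
tcp_pos: [522.3, 61.1, 193.4]
ee_rot: [[0.207, 0.978, -0.001], [0.978, -0.207, 0.0], [-0.0, -0.001, -1.0]]
ft_force: [-0.2, -0.1, -2.8]
opening: 17.0
finger_force: 60.5
```

Emit:
{"op": "servo_tool", "data": {
  "steps": [
    [[0, 0, 0, 0, -1], [0, 0, 0, 0, -1], [0, 0, 0, 0, -1], [0, 0, 0, 0, -1], [0, 0, 0, 0, -1], [0, 0, 0, 0, -1]]
  ]
}}

```text
t: 9.45
tcp_pos: [522.4, 61.1, 193.9]
ee_rot: [[0.207, 0.978, -0.0], [0.978, -0.207, -0.0], [-0.0, -0.0, -1.0]]
ft_force: [0.2, 0.4, -3.8]
opening: 17.2
finger_force: 60.5
```

Run:
```python
from h import *
R,t=pan('up')
for c in('scene','top'):print([(np.round(x['xy']),round(x['score'],2)) for x in robot.mark_of('block_a',c)])
i=np.hstack([cv2.resize(cv2.imread('pics/scene_up.png')[110:290,370:550],(400,400)),cv2.resize(cv2.imread('pics/top_up.png')[170:290,80:200],(400,400))])
cv2.imwrite('pics/up.png',i)
```

```text
scene bowl [545.2 162. ] exp [544.2 163.8 139.8] rim z 149.9 tilt x,y [0.003 0.016] 20
top bowl [541.8 162.4] exp [544.2 163.8 139.8] rim z 147.2 tilt x,y [-0.021  0.041] 6
t 9.45 tcp [522.40655455  61.12075795 193.85326896] force [ 0.20118862  0.41508274 -3.75501369] yaw 1.3619098427985044
[(array([406., 220.]), 0.72), (array([362., 260.]), 0.64), (array([397., 308.]), 0.59), (array([424., 228.]), 0.46)]
[(array([179., 183.]), 0.73)]
```

View pics/up.png

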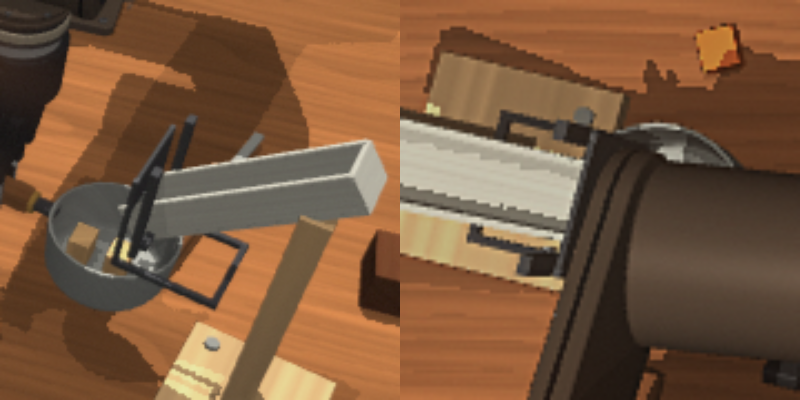

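Both blocks are in the pan, at about (80,240) and (120,250) in the left crop, and the chute is empty. Now I lower it, draw it back and set it down.

Emit:
{"op": "servo_tool", "data": {
  "steps": [
    [[0, 0, 0.5, 0, -1], [0, 0, 0.8, 0, -1], [0, 0, 1, 0, -1], [0, 0, 1, 0, -1], [0, 0, 1, 0, -1], [0, 0, 1, 0, -1], [0, 0, 0.7, 0, -1], [0, 0, 0, 0, -1], [-0.4, 0, 0, 0, -1], [-1, 0, 0, 0, -1], [-1.5, 0, 0, 0, -1], [-1.8, 0, 0, 0, -1]]
  ]
}}

```text
t: 10.85
tcp_pos: [512.7, 13.9, 134.5]
ee_rot: [[0.207, 0.978, 0.001], [0.978, -0.207, -0.0], [-0.0, 0.001, -1.0]]
ft_force: [0.9, -0.4, -2.3]
opening: 17.4
finger_force: 60.6
```

Emit:
{"op": "servo_tool", "data": {
  "steps": [
    [[-2, 0, 0, 0, -1], [-2.2, 0, 0, 0, -1], [-2.2, 0, 0, 0, -1], [-2.2, 0, 0, 0, -1], [-2.2, 0.5, 0, 0, -1], [-2.2, 1, 0, 0, -1], [-2.2, 1, 0, 0, -1], [-2.2, 1, 0, 0, -1], [-2, 0.5, 0, 0, -1], [-1.5, 0, 0, 0, -1], [-1, 0, 0, 0, -1], [-0.4, 0, 0, 0, -1]]
  ]
}}

```text
t: 12.05
tcp_pos: [505.0, -212.3, 134.0]
ee_rot: [[0.209, 0.978, 0.0], [0.978, -0.209, 0.0], [0.0, 0.0, -1.0]]
ft_force: [-0.7, 1.2, -2.0]
opening: 16.8
finger_force: 60.6
```

Emit:
{"op": "servo_tool", "data": {
  "steps": [
    [[0, 0, 0, 0, -1], [0, 0, 0.6, 0, -1], [0, 0, 1, 0, -1], [0, 0, 1, 0, -1], [0, 0, 0.6, 0, -1], [0, 0, 0.3, 0, -1], [0, 0, 0.2, 0, -1], [0, 0, 0.1, 0, -1], [0, 0, 0, 0, -1], [0, 0, 0, 0, -1]]
  ]
}}

```text
t: 13.05
tcp_pos: [505.8, -211.5, 96.3]
ee_rot: [[0.208, 0.978, 0.001], [0.978, -0.208, -0.0], [-0.0, 0.001, -1.0]]
ft_force: [-0.1, -0.5, -2.4]
opening: 17.2
finger_force: 60.6
```

Run:
```python
from h import *
R,t=pan('down')
```

```text
scene bowl [ 528.9 -110.5] exp [ 527.7 -108.8   42.3] rim z 52.7 tilt x,y [-0.005  0.002] 24
top bowl [ 526.5 -108.9] exp [ 527.7 -108.8   42.3] rim z 51.8 tilt x,y [-0.008 -0.006] 24
t 13.05 tcp [ 505.84280491 -211.48070903   96.30652041] force [-0.05956949 -0.52957231 -2.36354119] yaw 1.361709081416392
```

View pics/scene_down.png

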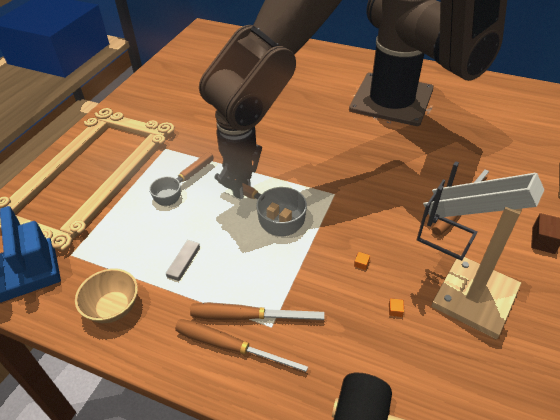

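The pan holds both blocks at (275,211) and is about 1.5 mm above the sheet, far from the chute. I'll lower it onto the sheet and release.

Emit:
{"op": "servo_tool", "data": {
  "steps": [
    [[0, 0, 0.1, 0, -1], [0, 0, 0.07, 0, -1], [0, 0, 0, 0, -1], [0, 0, 0, 0, -1]]
  ]
}}

```text
t: 13.55
tcp_pos: [505.9, -211.6, 94.8]
ee_rot: [[0.208, 0.978, 0.001], [0.978, -0.208, -0.0], [-0.0, 0.001, -1.0]]
ft_force: [-1.4, -1.3, 1.8]
opening: 17.0
finger_force: 61.2
```

Emit:
{"op": "servo_tool", "data": {
  "steps": [
    [[0, 0, 0, 0, -0.3], [0, 0, 0, 0, 0], [0, 0, 0, 0, 0.4], [0, 0, 0, 0, 0.4], [0, 0, 0, 0, 0.4], [0, 0, -1, 0, 0.4], [0, 0, -2, 0, 0.4], [0, 0, -3, 0, 0.4], [0, 0, -3, 0, 0.4], [0, 0, -3, 0, 0.4], [0, 0, -2, 0, 0.4], [0, 0, 0, 0, 0.4]]
  ]
}}

```text
t: 14.75
tcp_pos: [507.2, -212.3, 239.0]
ee_rot: [[0.207, 0.978, 0.007], [0.978, -0.207, -0.005], [-0.003, 0.008, -1.0]]
ft_force: [0.4, 0.4, 0.4]
opening: 59.7
finger_force: 0.0
```

Run:
```python
from h import *
s=robot.sense();print(s['t'],s['tcp_pos'],s['opening'])
p,d=robot.read_camera('scene');a=p[150:290,180:360,::-1];q,d=robot.read_camera('top');b=q[150:330,230:410,::-1]
cv2.imwrite('pics/fin.png',np.hstack([cv2.resize(a,(400,400)),cv2.resize(b,(400,400))]))
```

```text
14.75 [ 507.24862435 -212.30820724  238.96692413] 59.712321231497384
```

View pics/fin.png

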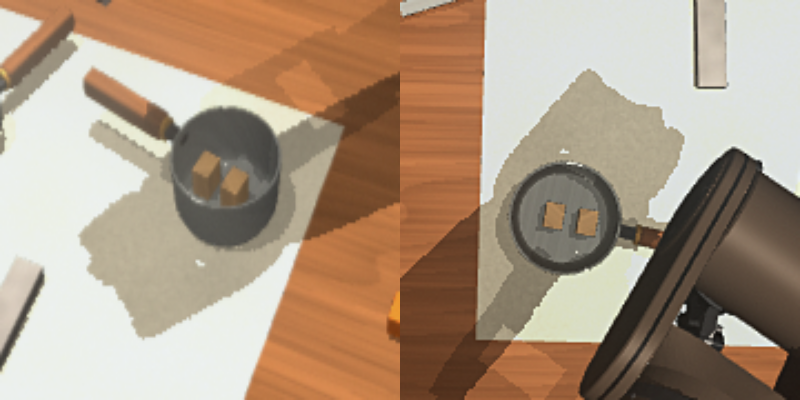

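The pan stands upright with both beech blocks inside and the gripper clear, so I'm handing the job in.

```bash
python3 -c "
from station import robot
print(robot.close_job())"
```

```text
the job is handed in; nothing more can be done
None
```

I handed the job in at about 15 s: the larger pan stands upright on the white sheet on the bench, about 29 cm from the chute's mouth, with both beech blocks in it and the gripper clear.

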